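Close a drying tube and clip its ground joint

ROBOT

A 6-joint arm with a two-finger parallel gripper is mounted at the origin on the work surface. World frame = base frame: x ahead of the robot, y to its left, z up, the work surface at z = 0. Lengths are in m, angles in rad, forces in N, time in s.
With the tool pointing down it reaches from about 0.25 to 0.725 m from the base axis. Payload 4 kg.
Tool frame: the origin (TCP) lies at the very end of the fingers, on their centre line; the grasp point (between the pads) lies 19 mm behind it; z points along the fingers, y is the direction in which the jaws open and shut (so a half turn about z gives the same grasp; the last joint's range is limited). The gripper opens to 85 mm and grips with 20 to 120 N. Pads are 22 mm wide; open, the fingers measure 114 mm over their backs; the gripper's body (76 mm by 85 mm) begins 54 mm behind the grasp point. The pads swing forward as they close: fully open they stand 13 mm farther back than shut.
Start: joints at [-1.249, 0.241, 0.005, 1.335, 0, 1.571], TCP at [0.158, -0.474, 0.231] pointing down, gripper open.
Joint ranges: [-2.72, 2.72], [-1.05, 1.87], [-1.09, 1.28], [-1.99, 2.15], [-1.42, 1.44], [-3.14, 3.14]. Speed limits (rad/s): [2.79, 2.79, 3.14, 3.14, 3.14, 3.14].

INTERFACE

Orientations are given as a rotation vector (axis times angle).
In Python, from rig import r gives the robot as it stands. The module is installed in compiled form; this text tells all that it offers.
- The arm moves only by the shell command python3 -m handwheel 'ROWS' [OPENING] [FORCE]. ROWS is JSON, a list of rows, each an object with "offset": the shift along the tool's x, y, z in mm, a list of three; "turn": the turn about the tool's z in rad. In form: [{"offset": [dx, dy, dz], "turn": turn}, ...]. A call has 1 to 20 rows; each row shifts and turns the pose as measured when the row begins, along the tool's axes as they then stand; what a row does not reach is not made up. A row lasts 1/10 s, in which the tool goes at most 50 mm and 8.59 degrees, less where a joint would pass 70% of its speed; a pose out of reach is approached as far as the arm can. A call with a gripper value outside its range is refused whole. OPENING is the opening, from -1 (shut) to 1 (fully open), set as the call begins (- or left out, the last holds). The fingers move at their own pace and stop on an object; FORCE is the grip in N (left out, the last holds). Time passes only in rows, so rows that do not move let the fingers close. It gives the time, the measured TCP pose, the force and the opening at its end, in the units of the state.
- r.state(): the state, without advancing time (a new reading comes with each control period).
- r.read_camera(name): name is "side" or "top"; returns a dict with "color" (384x512x3 uint8, red, green, blue), "camera_matrix" (3x3 intrinsics, pixels), "dist_coeffs" ([k1, k2, p1, p2, k3] as OpenCV has them; the pictures are not rectified), "rvec" (rotation vector, rad) and "tvec" (3), from world to camera coordinates, as OpenCV has them. Camera axes: x right, y down, z forward; pixel columns grow to the right and rows downward; lengths in m; the calibration is good to about 2 mm. A picture is of the moment at which its call begins. There is no depth.
- r.sign_off(): hands the job in, once; it reports no verdict.
The state is a dict: "t": time; "joint_positions": joint angles; "joint_velocities": joint speeds; "tau": joint torques, N m; "tcp_pos": TCP position; "ee_rot": TCP orientation; "wrist_force": force on the tool from outside, world axes, zero at the start; "wrist_torque": the same for the moment, N m; "finger_gap": finger opening in m.
Only numpy, scipy, OpenCV 4.12 (cv2) and the standard library are available. Lean on these libraries where they do the work, as an engineer would, in place of code of your own. Each camera call takes 0.05 s, during which the arm holds its last target. There are 200 camera calls.

TASK

Slide the blue-filled drying tube on its carriage (it has an upright black handle) along the rail until its ground joint is gently but fully home. Then take the orange joint clip from the tray and push it down over the closed joint, large jaw on the fixed socket side, until both jaws have snapped on and it sits square and fully down. Never force the glass, leave everything else where it is, and let go.

Things in the scene. Friction and masses are not known exactly. Their poses are not given: they have to be found in the camera images.
- rig: Drying-train rail fixed on the bench: aluminium rail 440 x 60 x 22 mm; a grey stand clamps the clear glass socket tube, a sliding carriage holds the drying tube (blue, up to 139 mm high). Origin on the bench under joint_mark. x = tube axis, from the socket towards the drying tube; y towards the handle's side (the robot's); z up. Tube axis 115 mm above the bench.
- joint_mark (a point): Point of the tube axis, axes as the rig's. The socket is clamped by hand: its mouth stands anywhere within 14 mm along x of this mark, unmeasured, and stays there. From the mouth back: rim bead 6 mm wide, 24 mm radius; then tube, 20 mm radius. With the joint home the drying tube's bead (22 mm radius) fills the 6 mm beyond the mouth, then comes 26 mm of neck, 16 mm radius.
- train (a joint): Slide of the drying tube out of the socket, m: 0 = ground joint home (bead on bead), positive = open, at most 0.05. About 3 N of friction; stays where left. Pressed on past home the glass gives about 1 mm per 20 N; at -0.0012 it is jammed. Carriage handle: upright black round grip, 18 mm diameter, from 86 to 126 mm over the bench, 62 mm beside the tube axis, 100 mm (x) from the bead's meeting face.
- clip: Orange plastic joint clip, about 70 g, standing in the tray on the feet of its two C-shaped jaws, open side down, thumb tab up. Origin on the jaws' axis midway between the jaws, 20 mm above the feet; z up, x along the axis from large jaw to small jaw. Fully on, its axes are the rig's and its origin is on the tube axis at the plane where the beads meet: the beads sit in the slot between the jaws.
- clip_large_jaw (a point): Middle of the large jaw (x = -17.5 to -7.5 mm of the clip, for the 20 mm radius tube), on the jaws' axis. The slot between the jaws is 15 mm wide for the 12 mm of the closed beads. Pushed straight down, the jaws touch the tubes with the clip about 25 mm above home, or about 32 mm if a jaw lands on a bead, which chips at about 15 N: lift it, shift it along the tube by feel and retry.
- clip_small_jaw (a point): Middle of the small jaw (x = 7.5 to 17.5 mm of the clip, for the 16 mm radius neck), on the jaws' axis. Once on the tubes the sprung arms spread under a push of up to about 17 N, snap past the widest points about 10 mm above home and then draw the clip down until the rubber seats in its crown stop on the glass. Ease off there: leaning on it with 30 N cracks the glass.
- clip_tab (a point): Point in the clip's thumb tab, 51 mm above the clip's origin, a good height to grip. Tab 28 mm (clip x) by 12 mm thick (clip y), from 30 to 62 mm above the origin, on a bridge 35 x 22 mm whose top is at 30 mm.
- red_clip: Smaller red joint clip in the tray, not wanted; about 65 mm tall. Origin on its jaws' axis.
- green_clip: Smallest green joint clip in the tray, not wanted; about 60 mm tall. Origin on its jaws' axis.
- beaker: Glass beaker, 86 mm wide, 115 mm tall; origin at its foot.
- flask: Conical flask, 88 mm wide, 121 mm tall; origin at its foot.
- amber_bottle: Amber bottle with black cap, 72 mm wide, 150 mm tall; origin at its foot.
- wash_bottle: White bottle with blue cap, 68 mm wide, 150 mm tall; origin at its foot.
- stopper: Glass stopper standing on its cone, 38 mm wide, 58 mm tall; origin at its foot.
Things that resemble listed ones, but are neither listed nor needed, are in the scene too. Of the things that look like the clip, the larger one is meant.

How it is judged:
On the way, in this order (a step that is already met when the one before it is completed fails the run):
1. the ground joint is closed, with the clip not yet on (value of joint train below 0.002 m), for 0.2 s.
2. the clip is snapped over the closed joint (value of joint train below 0.002 m and x of clip in the frame of joint_mark between -0.018 and 0.018 m and y of clip in the frame of joint_mark between -0.003 and 0.003 m and z of clip in the frame of joint_mark between -0.002 and 0.002 m and angle between the x axis of clip and the x axis of joint_mark, either way round below 0.1 rad and angle between clip's own z axis and vertical below 0.1 rad), for 0.2 s.
At the end, for the whole second after the job is handed in: The joint is home (within 2 mm) and the clip sits at rest on it, both jaws on: origin within 18 mm of the mark along the tube (wherever the beads are), 3 mm across and 2 mm in height of the tube axis, within 0.1 rad of square and upright (the wrong way round it cannot sit down) (all of step 2 and linear speed of clip below 0.02 m/s); the robot touches nothing.
It fails at once if the ground joint is jammed: pressed more than 1.2 mm past home (about 25 N) (value of joint train below -0.0012 m).
It fails at once if the clip is rammed on the glass: a standing contact of over 35 N once its crown is down, or over 25 N with a jaw on a bead ((contact force between clip and rig above 35 N and linear speed of clip below 0.004 m/s and z of clip in the frame of joint_mark below 0.003 m) or (contact force between clip and rig above 25 N and z of clip in the frame of joint_mark above 0.027 m)).
It fails at once if another thing is moved more than 20 mm (distance of any of red_clip, green_clip, beaker, flask, amber_bottle, wash_bottle, stopper from where it was at the start of the episode above 0.02 m).
It also fails if it takes over 58 s, if anything falls off the work surface, if the arm or the gripper's body presses on something with over 40 N, if the wrist force passes 120 N, or if a joint passes its speed limit or range.

## Working session

There is one attempt and no reset: what is moved stays moved. The work goes in short steps, Python scripts to look and compute and a shell command to move; the robot and the scene stay as the last step left them, time stands still between calls to the robot, and variables do not carry over. Pictures are saved under pics/ and viewed, about 8 in all and at most 12, crops included, and the job is handed in when it is done.

```bash
mkdir -p pics
cat > h.py <<'E'
import numpy as np, cv2
from rig import r
def snap(name,fn,crop=None,scale=1):
    c=r.read_camera(name); im=c["color"][:,:,::-1].copy()
    np.savez(fn.replace('.png','.npz'),**c)
    if crop: x0,y0,x1,y1=crop; im=im[y0:y1,x0:x1]
    if scale!=1: im=cv2.resize(im,None,fx=scale,fy=scale,interpolation=cv2.INTER_CUBIC)
    cv2.imwrite(fn,im); return c
def ray(c,px):
    R=cv2.Rodrigues(np.array(c["rvec"],float))[0]; t=np.array(c["tvec"],float).ravel()
    u=cv2.undistortPoints(np.array([[px]],float),np.array(c["camera_matrix"],float),np.array(c["dist_coeffs"],float)).ravel()
    return -R.T@t, R.T@np.array([u[0],u[1],1])
def atz(c,px,z):
    o,d=ray(c,px); return o+d*(z-o[2])/d[2]
def proj(c,P):
    return cv2.projectPoints(np.array(P,float).reshape(-1,1,3),np.array(c["rvec"],float),np.array(c["tvec"],float),np.array(c["camera_matrix"],float),np.array(c["dist_coeffs"],float))[0].reshape(-1,2)
def tri(c1,p1,c2,p2):
    o1,d1=ray(c1,p1);o2,d2=ray(c2,p2)
    s=np.linalg.lstsq(np.stack([d1,-d2],1),o2-o1,rcond=None)[0]
    a=o1+s[0]*d1;b=o2+s[1]*d2; return (a+b)/2,np.linalg.norm(a-b)
E
python3 - <<'E'
from h import *
a=snap('top','pics/t0.png',scale=1.5);b=snap('side','pics/s0.png',scale=1.5)
for c in(a,b): print(ray(c,(256,192)))
s=r.state();print({k:np.round(v,3) for k,v in s.items()})
print(np.round(cv2.Rodrigues(np.array(s['ee_rot'],float))[0],3))
E
```

```text
(array([0.38272181, 0.0133104 , 1.15223706]), array([ 0.10649406, -0.02513024, -0.99399838]))
(array([ 0.43005893, -1.10647421,  0.73289609]), array([ 0.0629336 ,  0.86748918, -0.49360752]))
{'t': np.float64(0.1), 'joint_positions': array([-1.249,  0.241,  0.004,  1.335, -0.   ,  1.571]), 'joint_velocities': array([ 0.001, -0.001,  0.004,  0.   ,  0.002, -0.   ]), 'tau': array([-1.0000e-03, -3.7314e+01,  2.5301e+01,  1.1000e-02, -0.0000e+00,
        0.0000e+00]), 'tcp_pos': array([ 0.158, -0.474,  0.231]), 'ee_rot': array([-3.099, -0.503,  0.   ]), 'wrist_force': array([-0.336, -0.154, -0.342]), 'wrist_torque': array([ 0.031,  0.022, -0.025]), 'finger_gap': np.float64(0.086)}
[[ 0.949  0.316 -0.001]
 [ 0.316 -0.949  0.002]
 [-0.    -0.002 -1.   ]]
```

View pics/t0.png

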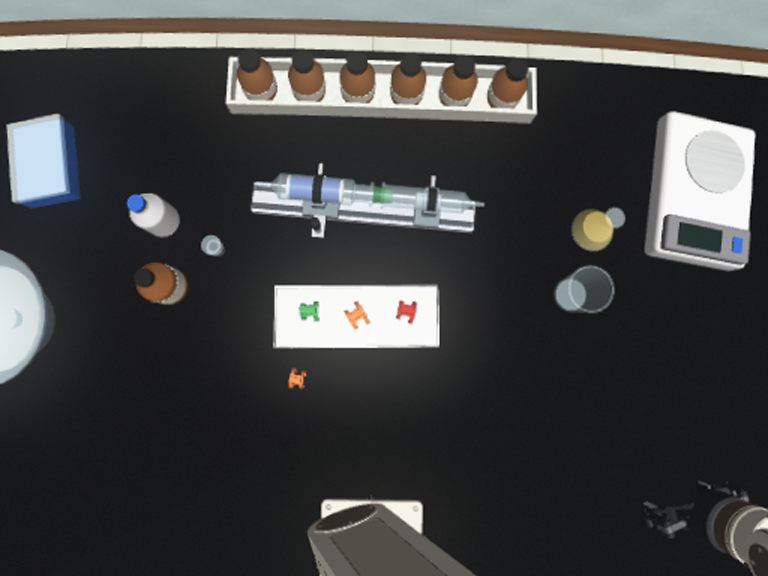

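View pics/s0.png

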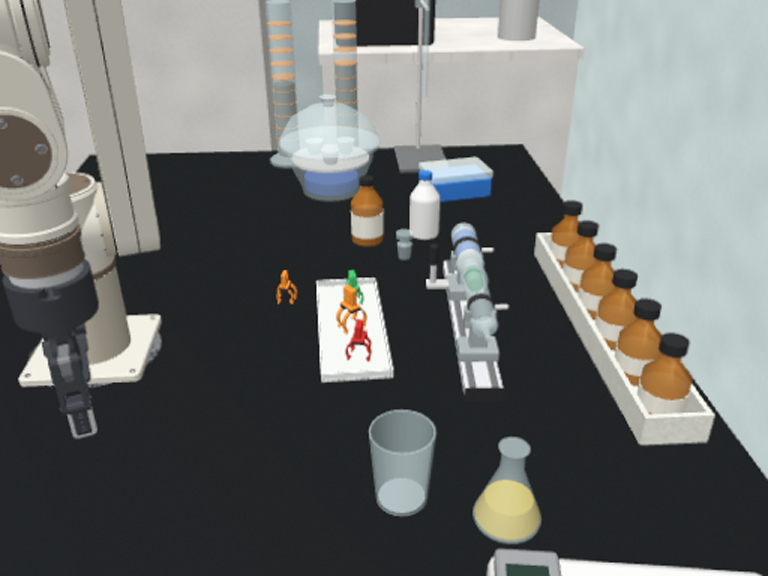

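Top picture: the orange candidates are the clip in the tray (357,315 in the 1.5x picture) and a smaller lookalike on the bench (297,379). The red clip is at (406,311) and the green at (310,311). I choose the tray one and check it in a close crop. The rig runs from (252,195) to (475,220), with the drying tube on the left, which is world +y, and the handle at (318,228).

Run:
```python
import cv2,numpy as np
t=cv2.resize(cv2.imread('pics/t0.png'),(512,384),interpolation=cv2.INTER_AREA)
c=np.load('pics/t0.npz')['color'][:,:,::-1]
A=cv2.resize(c[105:165,160:330],None,fx=4.7,fy=4.7,interpolation=cv2.INTER_CUBIC)
B=cv2.resize(c[185:240,175:300],None,fx=5,fy=5,interpolation=cv2.INTER_CUBIC)
o=np.zeros((A.shape[0]+B.shape[0],799,3),np.uint8);o[:A.shape[0],:A.shape[1]]=A[:,:799];o[A.shape[0]:,:B.shape[1]]=B
cv2.imwrite('pics/c1.png',o);print(A.shape,B.shape)
```

```text
(282, 799, 3) (275, 625, 3)
```

View pics/c1.png

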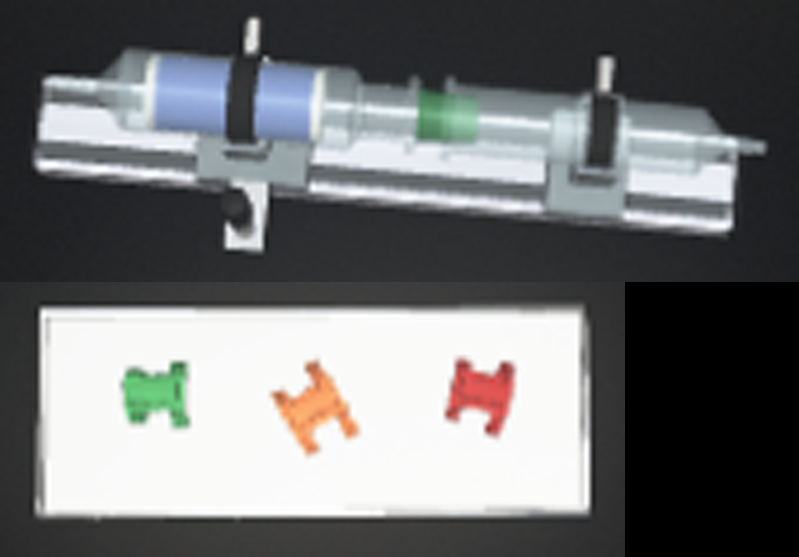

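The beads are visible at crop (415,115) and (450,115), with the green ground joint between them. The handle top is near (232,203). The clip's longer, large jaw looks like the upper-right one, (313,365)-(352,435); a side crop will check that.

Run:
```python
import cv2,numpy as np
c=np.load('pics/s0.npz')['color'][:,:,::-1]
A=cv2.resize(c[175:230,205:265],None,fx=7,fy=7,interpolation=cv2.INTER_CUBIC)
B=cv2.resize(c[140:260,275:340],None,fx=4.7,fy=4.7,interpolation=cv2.INTER_CUBIC)
o=np.zeros((564,A.shape[1]+B.shape[1],3),np.uint8);o[:A.shape[0],:A.shape[1]]=A;o[:B.shape[0],A.shape[1]:]=B
cv2.imwrite('pics/c2.png',o);print(A.shape,B.shape)
from h import *
t=np.load('pics/t0.npz')
f=lambda x,y:(160+x/4.7,105+y/4.7)
g=lambda x,y:(175+x/5,185+(y-282)/5)
for n,p,z in[('railL',f(35,170),.022),('railR',f(732,232),.022),('handle',f(232,203),.126),('dbead bot',f(413,152),.115),('dbead top',f(415,78),.115),('sbead bot',f(450,160),.115),('sbead top',f(450,78),.115),('tipA1',g(275,397),.0),('tipA2',g(310,452),.0),('tipB1',g(313,363),.0),('tipB2',g(352,437),.0),('trayL',g(40,512),0.01),('trayR',g(587,512),.01)]:
  print(n,np.round(atz(t,p,z),4))
```

```text
(385, 420, 3) (564, 306, 3)
railL [0.6475 0.2498 0.022 ]
railR [ 0.6207 -0.1895  0.022 ]
handle [0.6069 0.1148 0.126 ]
dbead bot [0.6424 0.0128 0.115 ]
dbead top [0.6865 0.0128 0.115 ]
sbead bot [ 0.6383 -0.0087  0.115 ]
sbead top [ 0.6871 -0.0075  0.115 ]
tipA1 [0.4567 0.0597 0.    ]
tipA2 [0.4248 0.0381 0.    ]
tipB1 [0.4774 0.0379 0.    ]
tipB2 [0.4343 0.0137 0.    ]
trayL [0.3854 0.1938 0.01  ]
trayR [ 0.3935 -0.1247  0.01  ]
```

View pics/c2.png

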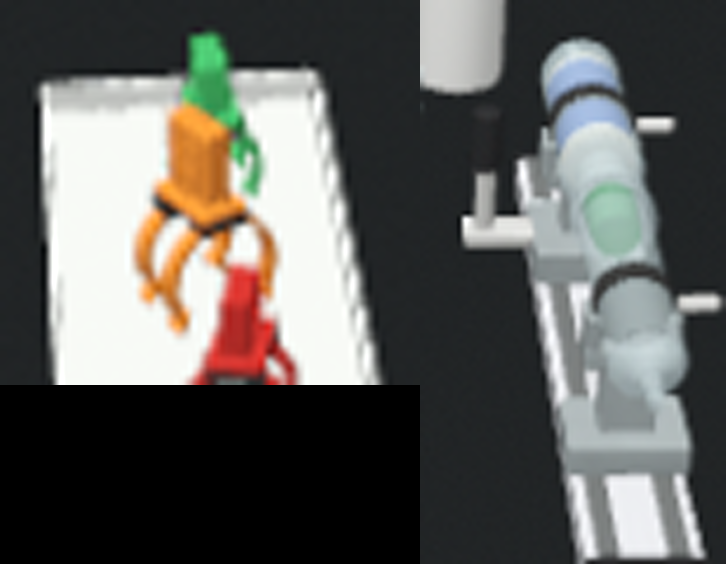

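Rail length (440 mm), axis offset and handle spacing all agree. Rig x has a yaw of about 86.5 deg, the train is open by about 16 mm, and the large jaw is towards −y. I'll turn to yaw 86.5 with the fingers shut, then go to the far side of the handle.

```bash
cat > go.py <<'E'
import sys
from h import *
s=r.state();R=cv2.Rodrigues(np.array(s['ee_rot'],float))[0];p=np.array(s['tcp_pos'])
a=[float(v) for v in sys.argv[1:]]
yaw=np.degrees(np.arctan2(R[1,0],R[0,0]))
print('t',round(float(s['t']),2),'tcp',p.round(4),'yaw',yaw.round(2),'F',np.round(s['wrist_force'],1),'gap',round(float(s['finger_gap']),4),'q6',round(float(s['joint_positions'][5]),2))
if a: print('tool delta mm',(R.T@(np.array(a[:3])-p)*1000).round(1), 'turn',np.round(np.radians(yaw-a[3]),3) if len(a)>3 else '')
E
python3 -m handwheel '[{"offset":[0,0,0],"turn":-0.149},{"offset":[0,0,0],"turn":-0.149},{"offset":[0,0,0],"turn":-0.149},{"offset":[0,0,0],"turn":-0.149},{"offset":[0,0,0],"turn":-0.149},{"offset":[0,0,0],"turn":-0.149},{"offset":[0,0,0],"turn":-0.149},{"offset":[0,0,0],"turn":-0.149}]' -1 40
python3 go.py .610 .160 .2 86.5
```

```text
t: 0.9
tcp_pos: [0.1569, -0.4708, 0.226]
ee_rot: [-2.262, -2.165, -0.008]
wrist_force: [0.5, 0.4, -0.0]
finger_gap: -0.0
t 0.9 tcp [ 0.1569 -0.4708  0.226 ] yaw 87.48 F [ 0.5  0.4 -0. ] gap -0.0 q6 0.37
tool delta mm [649.7 425.1  31.5] turn 0.017
```

```bash
python3 -m handwheel '[{"offset":[38,25,-2],"turn":0},{"offset":[38,25,-2],"turn":0},{"offset":[38,25,-2],"turn":0},{"offset":[38,25,-2],"turn":0},{"offset":[38,25,-2],"turn":0},{"offset":[38,25,-2],"turn":0},{"offset":[38,25,-2],"turn":0},{"offset":[38,25,-2],"turn":0},{"offset":[38,25,-2],"turn":0},{"offset":[38,25,-2],"turn":0},{"offset":[38,25,-2],"turn":0},{"offset":[38,25,-2],"turn":0},{"offset":[38,25,-2],"turn":0},{"offset":[38,25,-2],"turn":0},{"offset":[38,25,-2],"turn":0},{"offset":[38,25,-2],"turn":0}]'
python3 go.py .610 .160 .2 86.5
```

```text
t: 2.5
tcp_pos: [0.5939, 0.1378, 0.2573]
ee_rot: [-2.266, -2.15, -0.001]
wrist_force: [0.5, -0.6, -0.4]
finger_gap: -0.0001
t 2.5 tcp [0.5939 0.1378 0.2573] yaw 86.97 F [ 0.5 -0.6 -0.4] gap -0.0001 q6 1.84
tool delta mm [22.3 15.6 57.4] turn 0.008
```

```bash
python3 -m handwheel '[{"offset":[22,15,20],"turn":0.008},{"offset":[0,0,37],"turn":0},{"offset":[0,0,0],"turn":0}]'
python3 - <<'E'
from h import *
snap('top','pics/t1.png',crop=(150,90,320,180),scale=4.5)
E
python3 go.py .610 .160 .095 86.5
```

```text
t: 2.8
tcp_pos: [0.6119, 0.1675, 0.1955]
ee_rot: [-2.265, -2.148, 0.0]
wrist_force: [-0.2, -0.6, -0.5]
finger_gap: 0.0001
t 2.85 tcp [0.6137 0.1678 0.1991] yaw 86.95 F [1.  0.5 0.5] gap 0.0002 q6 1.88
tool delta mm [ -9.6  -2.3 103.9] turn 0.008
```

View pics/t1.png

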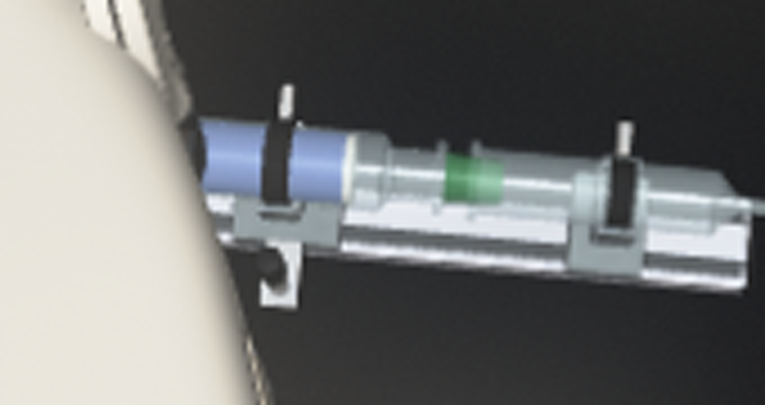

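The arm covers the left side; the handle is at (272,265), free of the gripper. I'll descend, then push towards −x of the rig in steps while watching the force.

```bash
python3 -m handwheel '[{"offset":[-1,-1,35],"turn":0},{"offset":[0,0,35],"turn":0},{"offset":[0,0,30],"turn":0},{"offset":[0,0,0],"turn":0}]'
python3 -m handwheel '[{"offset":[-8,0,0],"turn":0},{"offset":[-5,0,0],"turn":0},{"offset":[-4,0,0],"turn":0},{"offset":[-4,0,0],"turn":0}]'
python3 go.py .607 .135 .095 86.5
```

```text
t: 3.25
tcp_pos: [0.6171, 0.1674, 0.1069]
ee_rot: [-2.276, -2.151, -0.027]
wrist_force: [-0.9, -0.6, 0.4]
finger_gap: 0.0002
t: 3.65
tcp_pos: [0.6209, 0.1444, 0.1167]
ee_rot: [-2.283, -2.154, -0.046]
wrist_force: [-0.6, -0.3, -0.8]
finger_gap: -0.0002
t 3.65 tcp [0.6209 0.1444 0.1167] yaw 86.68 F [-0.6 -0.3 -0.8] gap -0.0002 q6 1.85
tool delta mm [-10.7 -13.7  21.2] turn 0.003
```

```bash
python3 - <<'E'
from h import *
s=r.state();print(np.round(s['joint_positions'],3),np.round(s['joint_velocities'],3),np.round(s['tau'],1));print(cv2.Rodrigues(np.array(s['ee_rot']))[0].round(3))
E
python3 -m handwheel '[{"offset":[0,0,0],"turn":0},{"offset":[0,0,0],"turn":0}]'
```

```text
[0.22  0.558 0.179 1.167 0.017 1.849] [-0.074 -0.043 -0.019 -0.008  0.    -0.065] [  0.3 -50.7  24.4  -0.1   0.1   0.1]
[[ 0.058  0.998  0.019]
 [ 0.998 -0.058  0.022]
 [ 0.023  0.018 -1.   ]]
t: 3.85
tcp_pos: [0.6222, 0.1435, 0.1191]
ee_rot: [-2.286, -2.153, -0.051]
wrist_force: [-1.0, -0.1, 0.6]
finger_gap: 0.0004
```

```bash
cat > js.py <<'E'
from h import *
s=r.state();R=cv2.Rodrigues(np.array(s['ee_rot']))[0]
print(np.round(s['joint_positions'],4),'tcp',np.round(s['tcp_pos'],4),'toolz',R[:,2].round(4),'F',np.round(s['wrist_force'],1))
E
python3 js.py; for i in 1 2; do python3 -m handwheel '[{"offset":[0,0,0],"turn":0}]' >/dev/null; python3 js.py; done;python3 -m handwheel '[{"offset":[0,0,5],"turn":0}]' >/dev/null; python3 js.py
```

```text
[0.2185 0.5556 0.1804 1.168  0.0174 1.8492] tcp [0.6222 0.1435 0.1191] toolz [ 0.0232  0.0229 -0.9995] F [-1.  -0.1  0.6]
[0.2185 0.5552 0.1807 1.1681 0.0174 1.8492] tcp [0.6223 0.1436 0.1195] toolz [ 0.0238  0.0231 -0.9994] F [-1.   0.5 -0.5]
[0.2188 0.5552 0.1809 1.1682 0.0175 1.8492] tcp [0.6224 0.1438 0.1196] toolz [ 0.0239  0.0232 -0.9994] F [-0.  -0.6 -0.4]
[0.2192 0.5587 0.1746 1.1569 0.0175 1.8493] tcp [0.623  0.1442 0.1151] toolz [ 0.0253  0.0236 -0.9994] F [ 0.9 -0.4  0.2]
```

```bash
for i in 1 2; do python3 -m handwheel '[{"offset":[0,-3,10],"turn":0}]' >/dev/null; python3 js.py; done; for i in 1 2 ; do python3 -m handwheel '[{"offset":[0,0,0],"turn":0}]' >/dev/null; python3 js.py; done
```

```text
[0.2211 0.5613 0.1517 1.1295 0.0175 1.8511] tcp [0.6209 0.145  0.1051] toolz [ 0.0271  0.024  -0.9993] F [-0.1  0.6  0.2]
[0.223  0.5652 0.1272 1.1017 0.0175 1.8528] tcp [0.6177 0.1456 0.0939] toolz [ 0.0264  0.0239 -0.9994] F [-0.7 -0.4 -0.8]
[0.2235 0.5672 0.123  1.1004 0.0175 1.8529] tcp [0.6156 0.1454 0.0911] toolz [ 0.0216  0.0229 -0.9995] F [-0.2 -0.9  0.6]
[0.2238 0.5678 0.1219 1.1001 0.0175 1.8529] tcp [0.615  0.1454 0.0903] toolz [ 0.0203  0.0226 -0.9995] F [-0.1 -0.3 -0.7]
```

```bash
python3 -m handwheel '[{"offset":[-5,0,0],"turn":0},{"offset":[-4,0,0],"turn":0},{"offset":[-3,0,0],"turn":0}]' >/dev/null; python3 js.py;  for i in 1 2 3 4; do python3 -m handwheel '[{"offset":[-3,0,0],"turn":0},{"offset":[-3,0,0],"turn":0}]' >/dev/null; python3 js.py; done
```

```text
[0.2053 0.5622 0.1108 1.0948 0.0207 1.8329] tcp [0.6141 0.1343 0.0898] toolz [ 0.0198  0.0253 -0.9995] F [-0.5  3.8 -1.2]
[0.1957 0.5592 0.1056 1.0922 0.0234 1.8227] tcp [0.6138 0.1289 0.0899] toolz [ 0.0199  0.0278 -0.9994] F [ 0.9  4.1 -0.8]
[0.1859 0.5562 0.1004 1.09   0.0247 1.8125] tcp [0.6134 0.123  0.0899] toolz [ 0.02    0.0289 -0.9994] F [-0.9  3.4 -0. ]
[0.1795 0.5538 0.0964 1.0854 0.0381 1.8024] tcp [0.6133 0.1231 0.0901] toolz [ 0.0207  0.0425 -0.9989] F [-0.7 12.8 -2.5]
[0.1742 0.5518 0.0928 1.0811 0.0506 1.7921] tcp [0.6133 0.1235 0.0902] toolz [ 0.0214  0.0551 -0.9983] F [ 1.2 10.9 -2. ]
```

Force went from 4 N (friction) to 12 N with no further travel, so the joint is home. I'll back off.

```bash
python3 -m handwheel '[{"offset":[5,0,0],"turn":0},{"offset":[10,0,0],"turn":0},{"offset":[10,0,0],"turn":0},{"offset":[0,0,0],"turn":0}]' >/dev/null; python3 js.py;  python3 -m handwheel '[{"offset":[0,0,-25],"turn":0},{"offset":[0,0,-35],"turn":0},{"offset":[0,-20,-35],"turn":0},{"offset":[0,-35,-20],"turn":0},{"offset":[0,-20,0],"turn":0},{"offset":[0,0,0],"turn":0},{"offset":[0,0,0],"turn":0}]' 1 40 >/dev/null; python3 js.py; python3 go.py
```

```text
[0.214  0.561  0.1151 1.091  0.044  1.8339] tcp [0.6154 0.1475 0.0924] toolz [ 0.0237  0.0502 -0.9985] F [ 0.1 -0.4  0.9]
[0.2406 0.3325 0.0728 1.2767 0.0372 1.8618] tcp [0.5366 0.1432 0.2098] toolz [ 0.0245  0.0443 -0.9987] F [-0.6  0.  -0.6]
t 6.75 tcp [0.5366 0.1432 0.2098] yaw 87.17 F [-0.6  0.  -0.6] gap 0.0856 q6 1.86
```

```bash
cat > fit.py <<'E'
from h import *
from scipy.optimize import minimize
import itertools
def box(x0,x1,y0,y1,z0,z1): return np.array(list(itertools.product((x0,x1),(y0,y1),(z0,z1))))/1e3
def parts():
    P=[box(-14,14,-6,6,30,62),box(-17.5,17.5,-11,11,26,30)]
    for x0,x1,r0 in((-17.5,-7.5,20),(7.5,17.5,16)):
        am=-np.arccos(-20/(r0+2)) ; 
        a=np.linspace(-am,am,21) # angle from +z
        for i in range(20):
            P.append(np.array([[x,rr*np.sin(t),rr*np.cos(t)] for x in(x0,x1) for rr in(r0,r0+4) for t in a[i:i+2]])/1e3)
    return P
PA=parts()
def mask(c,box):
    h=cv2.cvtColor(c['color'],cv2.COLOR_RGB2HSV); m=cv2.inRange(h,(6,110,90),(22,255,255))
    o=np.zeros_like(m);x0,y0,x1,y1=box;o[y0:y1,x0:x1]=m[y0:y1,x0:x1];return o
S=4
def rend(c,q):
    x,y,z,w=q; R=np.array([[np.cos(w),-np.sin(w),0],[np.sin(w),np.cos(w),0],[0,0,1]])
    m=np.zeros((384*S,512*S),np.uint8)
    for p in PA:
        cv2.fillConvexPoly(m,cv2.convexHull(((proj(c,p@R.T+[x,y,z])+.5)*S).astype(np.int32)),255)
    return cv2.resize(m,(512,384),interpolation=cv2.INTER_AREA)
def cost(q,V): 
    s=0
    for c,m in V:
        d=np.abs(rend(c,q).astype(float)-m); s+=d.sum()/m.sum()
    return s
E
python3 - <<'E'
from fit import *
t=dict(np.load('pics/t0.npz'));s=dict(np.load('pics/s0.npz'))
V=[(t,mask(t,(225,195,255,225))),(s,mask(s,(220,185,246,225)))]
print([int((m>0).sum()) for _,m in V], atz(s,(233.4,192),.086))
for w in(122,-58):
  for z in(.022,.026):
    q=minimize(cost,[.446,.037,z,np.radians(w)],args=(V,),method='Nelder-Mead',options=dict(initial_simplex=np.array([[.446,.037,z,np.radians(w)]]*5)+np.vstack([np.zeros(4),np.diag([.006,.006,.003,.15])]),maxiter=150))
    print(w,q.x.round(4),np.degrees(q.x[3]).round(1),round(q.fun,3),[round(cost(q.x,[v]),3) for v in V])
E
```

```text
[111, 241] [0.45217216 0.03515336 0.086     ]
122 [0.4507 0.0388 0.0215 2.0659] 118.4 0.939 [np.float64(0.457), np.float64(0.482)]
122 [0.4508 0.0371 0.0245 2.0597] 118.0 0.992 [np.float64(0.481), np.float64(0.511)]
-58 [ 0.4504  0.0381  0.0221 -1.037 ] -59.4 1.005 [np.float64(0.503), np.float64(0.502)]
-58 [ 0.4505  0.0382  0.0224 -1.0356] -59.3 1.01 [np.float64(0.513), np.float64(0.496)]fit.py:8: RuntimeWarning: invalid value encountered in arccos
  am=-np.arccos(-20/(r0+2)) ;
fit.py:22: RuntimeWarning: invalid value encountered in cast
  cv2.fillConvexPoly(m,cv2.convexHull(((proj(c,p@R.T+[x,y,z])+.5)*S).astype(np.int32)),255)
```

```bash
sed -i 's|am=-np.arccos.*|am=np.radians(132)|' fit.py
cat >> fit.py <<'E'
for x0,x1,r0 in((-17.5,-7.5,20),(7.5,17.5,16)):
    e=r0*np.sin(np.radians(132))*1; zz=r0*np.cos(np.radians(132))
    for sg in(-1,1): PA.append(box(x0,x1,min(sg*e,sg*(e+5)),max(sg*e,sg*(e+5)),-20,zz))
E
python3 - <<'E'
from fit import *
t=dict(np.load('pics/t0.npz'));s=dict(np.load('pics/s0.npz'))
V=[(t,mask(t,(225,195,255,225))),(s,mask(s,(220,185,246,225)))]
for w in(122,-58):
    q=minimize(cost,[.446,.037,.023,np.radians(w)],args=(V,),method='Nelder-Mead',options=dict(initial_simplex=np.array([[.446,.037,.023,np.radians(w)]]*5)+np.vstack([np.zeros(4),np.diag([.006,.006,.003,.15])]),maxiter=150))
    print(w,q.x.round(4),np.degrees(q.x[3]).round(1),round(q.fun,3),[round(cost(q.x,[v]),3) for v in V])
E
python3 go.py .4507 .0385 .16 121
```

```text
122 [0.4506 0.0382 0.0233 2.0629] 118.2 0.885 [np.float64(0.465), np.float64(0.42)]
-58 [ 0.4505  0.0381  0.0234 -1.1187] -64.1 1.073 [np.float64(0.507), np.float64(0.566)]
t 6.75 tcp [0.5366 0.1432 0.2098] yaw 87.17 F [-0.6  0.  -0.6] gap 0.0856 q6 1.86
tool delta mm [-111.   -81.6   43. ] turn -0.59
```

```bash
python3 -m handwheel '[{"offset":[0,0,0],"turn":-0.14},{"offset":[0,0,0],"turn":-0.14},{"offset":[0,0,0],"turn":-0.14},{"offset":[0,0,0],"turn":-0.13},{"offset":[0,0,0],"turn":0}]' 0.3 >/dev/null;python3 js.py; python3 go.py .4507 .0385 .16 119
```

```text
[0.2378 0.3427 0.0795 1.2755 0.0347 1.2901] tcp [0.5406 0.1419 0.2067] toolz [ 0.0231  0.0413 -0.9989] F [-0.3 -0.4 -0.6]
t 7.25 tcp [0.5406 0.1419 0.2067] yaw 119.77 F [-0.3 -0.4 -0.6] gap 0.0555 q6 1.29
tool delta mm [ -46.2 -131.1   40.3] turn 0.013
```

```bash
python3 -m handwheel '[{"offset":[-6,-17,4],"turn":0.013},{"offset":[-6,-17,4],"turn":0},{"offset":[-6,-17,4],"turn":0},{"offset":[-6,-17,4],"turn":0},{"offset":[-6,-17,4],"turn":0},{"offset":[-6,-17,4],"turn":0},{"offset":[-5,-15,4],"turn":0},{"offset":[-5,-14,4],"turn":0},{"offset":[0,0,0],"turn":0},{"offset":[0,0,0],"turn":0}]' >/dev/null;python3 js.py; python3 go.py .4507 .0385 .13 119
python3 - <<'E'
from h import *
snap('side','pics/s1.png',crop=(190,110,350,230),scale=4.9)
snap('top','pics/t2.png',crop=(150,90,320,180),scale=4.5)
E
```

```text
[ 0.0532  0.1754 -0.2657  1.1086  0.0369  1.1519] tcp [0.4507 0.0352 0.1619] toolz [ 0.0191  0.038  -0.9991] F [0.5 0.1 0.4]
t 8.25 tcp [0.4507 0.0352 0.1619] yaw 117.1 F [0.5 0.1 0.4] gap 0.0553 q6 1.15
tool delta mm [ 2.1  0.4 32. ] turn -0.033
```

View pics/s1.png

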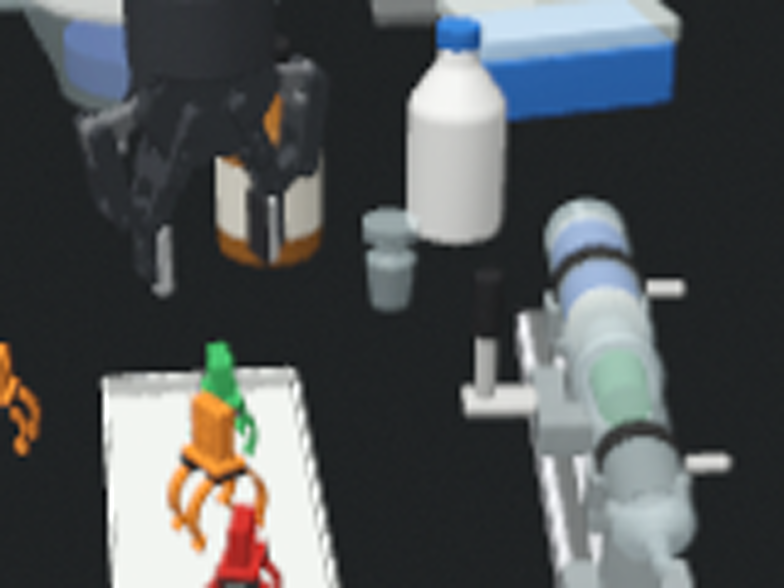

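View pics/t2.png

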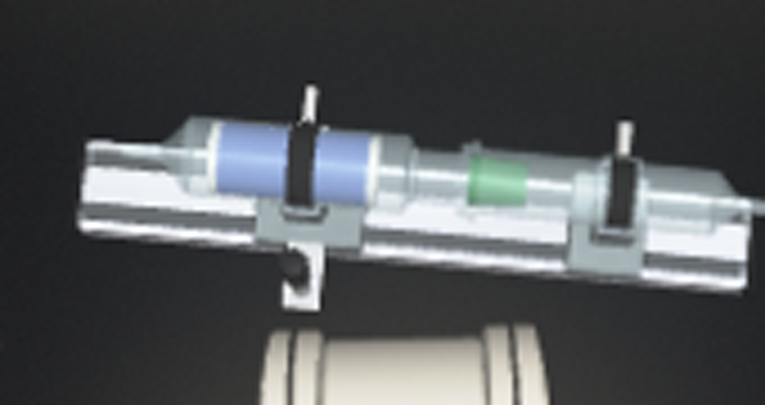

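The top picture shows the beads merged at about (471,180), so the joint is closed; the handle moved about 16 mm. In the side picture the clip has its large jaw in front, and the open gripper is above and behind it. Next I'll compute the meeting plane and the descent.

```bash
python3 - <<'E'
from h import *
t=np.load('pics/t2.npz')
f=lambda x,y:(150+x/4.5,90+y/4.5)
h=atz(t,f(291,258),.126); ax=np.array([.061,.998,0]);ay=np.array([-.998,.061,0])
print('handle',h.round(4),'face',(h-.1*ax-.062*ay).round(4))
for p in((475,144),(466,215),(471,180)): print('bead',p,atz(t,f(*p),.115).round(4))
E
python3 go.py .4512 .0390 .06 119
```

```text
handle [0.6097 0.1007 0.126 ] face [ 0.6654 -0.0028  0.126 ]
bead (475, 144) [ 0.686 -0.007  0.115]
bead (466, 215) [ 0.6416 -0.0027  0.115 ]
bead (471, 180) [ 0.6634 -0.0052  0.115 ]
t 8.35 tcp [0.4508 0.0356 0.162 ] yaw 117.19 F [-0.1  0.6 -0. ] gap 0.0556 q6 1.15
tool delta mm [  0.3  -1.6 102. ] turn -0.032
```

```bash
python3 -m handwheel '[{"offset":[1,0,15],"turn":-0.015},{"offset":[1,0,15],"turn":-0.01},{"offset":[-1,0,15],"turn":-0.01},{"offset":[-1,0,15],"turn":0},{"offset":[-1,0,12],"turn":0},{"offset":[0,0,10],"turn":0},{"offset":[0,0,8],"turn":0},{"offset":[0,0,0],"turn":0},{"offset":[0,0,0],"turn":0}]' >/dev/null;python3 js.py; python3 go.py .4512 .0390 .058 119
```

```text
[ 0.0678  0.2887 -0.3853  0.8657  0.0375  1.1269] tcp [0.462  0.0428 0.0711] toolz [ 0.0285  0.0395 -0.9988] F [-0.2 -0.1 -0.7]
t 9.25 tcp [0.462  0.0428 0.0711] yaw 119.38 F [-0.2 -0.1 -0.7] gap 0.055 q6 1.13
tool delta mm [  1.7 -11.8  12.6] turn 0.007
```

```bash
python3 -m handwheel '[{"offset":[1,-6,2],"turn":0},{"offset":[1,-5,5],"turn":0},{"offset":[0,-1,5],"turn":0},{"offset":[0,0,0],"turn":0},{"offset":[0,0,0],"turn":0}]' >/dev/null;python3 js.py; python3 go.py .4512 .0390 .058 119
```

```text
[ 0.0605  0.2834 -0.4322  0.8214  0.0377  1.1201] tcp [0.4507 0.0388 0.0591] toolz [ 0.0313  0.0397 -0.9987] F [0.8 0.8 0.7]
t 9.75 tcp [0.4507 0.0388 0.0591] yaw 119.35 F [0.8 0.8 0.7] gap 0.0555 q6 1.12
tool delta mm [-0.1  0.5  1.1] turn 0.006
```

```bash
python3 -m handwheel '[{"offset":[0,0,0],"turn":0},{"offset":[0,0,0],"turn":0},{"offset":[0,0,0],"turn":0},{"offset":[0,0,0],"turn":0},{"offset":[0,0,0],"turn":0}]' -1 60 >/dev/null;python3 js.py;python3 -m handwheel '[{"offset":[0,0,-8],"turn":0},{"offset":[0,0,-12],"turn":0},{"offset":[0,0,-15],"turn":0},{"offset":[0,0,-15],"turn":0},{"offset":[0,0,-15],"turn":0},{"offset":[0,0,-15],"turn":0},{"offset":[0,0,-15],"turn":0},{"offset":[0,0,-15],"turn":0},{"offset":[0,0,-15],"turn":0},{"offset":[0,0,-10],"turn":0},{"offset":[0,0,0],"turn":0},{"offset":[0,0,0],"turn":0}]' >/dev/null;python3 js.py; python3 go.py .6 .03 .21 87
```

```text
[ 0.0603  0.2826 -0.4307  0.8224  0.0374  1.1202] tcp [0.4514 0.0386 0.0599] toolz [ 0.0327  0.0395 -0.9987] F [-0.6 -0.2  0.1]
[ 0.0483  0.125  -0.2155  1.1975  0.0387  1.1076] tcp [0.4453 0.0333 0.2025] toolz [ 0.0309  0.0402 -0.9987] F [ 0.9  0.4 -1.6]
t 11.45 tcp [0.4453 0.0333 0.2025] yaw 119.37 F [ 0.9  0.4 -1.6] gap 0.0108 q6 1.11
tool delta mm [-78.6 133.5  -2.8] turn 0.565
```

```bash
python3 -m handwheel '[{"offset":[0,0,-6],"turn":0.08},{"offset":[0,0,-6],"turn":0.1},{"offset":[0,0,-6],"turn":0.1},{"offset":[0,0,-4],"turn":0.1},{"offset":[0,0,0],"turn":0.1},{"offset":[0,0,0],"turn":0.08},{"offset":[0,0,0],"turn":0},{"offset":[0,0,0],"turn":0}]' >/dev/null;python3 js.py; python3 go.py .664 -.004 .22 86.5
python3 - <<'E'
from h import *
snap('side','pics/s2.png',crop=(190,90,350,210),scale=4.9)
E
```

```text
[ 0.0467  0.117  -0.1835  1.252   0.0389  1.6864] tcp [0.4402 0.0324 0.2178] toolz [ 0.0165  0.0397 -0.9991] F [ 0.4  0.1 -0.5]
t 12.25 tcp [0.4402 0.0324 0.2178] yaw 86.09 F [ 0.4  0.1 -0.5] gap 0.0109 q6 1.69
tool delta mm [-2.090e+01  2.258e+02  1.000e-01] turn -0.007
```

View pics/s2.png

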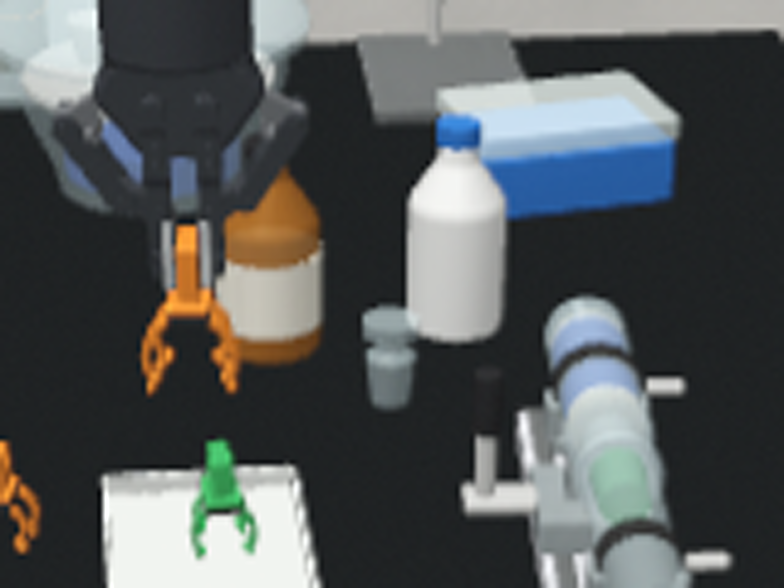

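The clip is held square, with the large jaw nearest the camera (−y) as needed. I'll carry it to above the joint.

```bash
python3 -m handwheel '[{"offset":[-1,8,0],"turn":-0.007},{"offset":[-1,15,0],"turn":0},{"offset":[-1,15,0],"turn":0},{"offset":[-1,15,0],"turn":0},{"offset":[-1,15,0],"turn":0},{"offset":[-2,15,0],"turn":0},{"offset":[-2,15,0],"turn":0},{"offset":[-2,15,0],"turn":0},{"offset":[-2,15,0],"turn":0},{"offset":[-2,15,0],"turn":0},{"offset":[-2,15,0],"turn":0},{"offset":[-1,15,0],"turn":0},{"offset":[-1,15,0],"turn":0},{"offset":[-1,15,0],"turn":0},{"offset":[-1,10,0],"turn":0},{"offset":[0,5,0],"turn":0},{"offset":[0,0,0],"turn":0},{"offset":[0,0,0],"turn":0}]' >/dev/null;python3 js.py; python3 go.py .6634 -.0055 .2 86.5
```

```text
[-0.0239  0.5986  0.4956  1.4561  0.0392  1.5907] tcp [ 0.6729 -0.0042  0.2113] toolz [ 0.0125  0.0389 -0.9992] F [ 0.5 -1.1 -0.9]
t 14.1 tcp [ 0.6729 -0.0042  0.2113] yaw 87.52 F [ 0.5 -1.1 -0.9] gap 0.011 q6 1.59
tool delta mm [-2.2 -9.6 11.1] turn 0.018
```

```bash
python3 -m handwheel '[{"offset":[-1,-5,0],"turn":0.018},{"offset":[-1,-5,0],"turn":0},{"offset":[0,0,0],"turn":0},{"offset":[0,0,0],"turn":0}]' >/dev/null;python3 js.py; python3 go.py .6634 -.0055 .19 86.5
python3 - <<'E'
from h import *
a=snap('top','pics/t3.png');b=snap('side','pics/s3.png')
A=cv2.resize(a['color'][85:175,190:320],None,fx=6,fy=6,interpolation=cv2.INTER_CUBIC)[:300]
cv2.imwrite('pics/c3.png',cv2.resize(b['color'][110:230,260:360,::-1],None,fx=5,fy=5,interpolation=cv2.INTER_CUBIC))
from fit import *
m=mask(b,(270,110,350,230));print((m>0).sum())
import numpy as np; ys,xs=np.where(m>0);print(xs.min(),xs.max(),ys.min(),ys.max())
s=r.state();p=np.array(s['tcp_pos']);R=cv2.Rodrigues(np.array(s['ee_rot']))[0]
o=p+R[:,2]*.0366
q=minimize(cost,[*o,np.radians(86.5)],args=([(b,m)],),method='Nelder-Mead',options=dict(maxiter=80));print('pred',o.round(4),'fit',q.x.round(4),q.fun)
E
```

```text
[-0.0265  0.5705  0.4488  1.4383  0.0393  1.607 ] tcp [ 0.6603 -0.0056  0.2117] toolz [ 0.0118  0.039  -0.9992] F [ 0.8  0.1 -0.4]
t 14.5 tcp [ 0.6603 -0.0056  0.2117] yaw 86.43 F [ 0.8  0.1 -0.4] gap 0.0107 q6 1.61
tool delta mm [-0.6  2.9 21.7] turn -0.001
250
307 326 141 175
pred [ 0.6611 -0.0041  0.1751] fit [ 0.6633 -0.0043  0.1776  1.4458] 0.3750588235294118
```

View pics/c3.png

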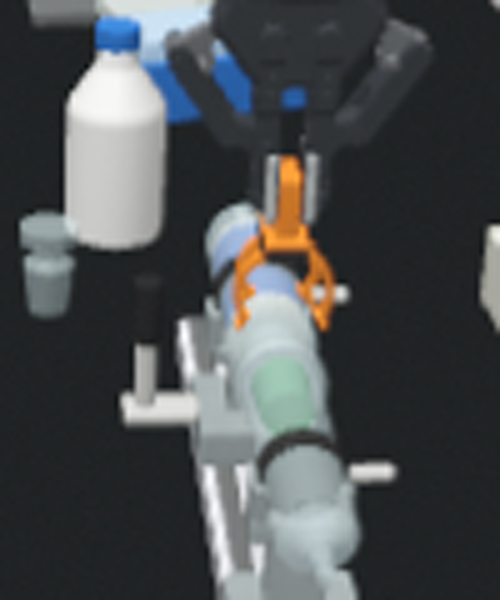

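The clip hangs upright over the tube axis, and its position is within 2-3 mm of the prediction. I'll come down in small steps and feel for contact.

```bash
python3 -m handwheel '[{"offset":[-0.2,1,5],"turn":0},{"offset":[-0.2,0.5,5],"turn":0},{"offset":[-0.2,0,5],"turn":0},{"offset":[-0.2,0,5],"turn":0},{"offset":[0,0,0],"turn":0},{"offset":[0,0,0],"turn":0}]' >/dev/null;python3 js.py; python3 go.py .6625 -.0055 .18 86.5
```

```text
[-0.0264  0.5822  0.4104  1.3889  0.0393  1.6068] tcp [ 0.6624 -0.0056  0.189 ] toolz [ 0.0111  0.039  -0.9992] F [-0.7  0.4 -0.3]
t 15.2 tcp [ 0.6624 -0.0056  0.189 ] yaw 86.44 F [-0.7  0.4 -0.3] gap 0.0111 q6 1.61
tool delta mm [-0.3  0.   9. ] turn -0.001
```

```bash
for i in 1 2 3 4 5 6 7; do python3 -m handwheel '[{"offset":[-0.1,0,2],"turn":0},{"offset":[0,0,0],"turn":0}]' >/dev/null; python3 js.py; done
```

```text
[-0.0264  0.5832  0.4063  1.384   0.0392  1.6068] tcp [ 0.6625 -0.0056  0.1868] toolz [ 0.011   0.039  -0.9992] F [ 0.2  0.3 -0.7]
[-0.0265  0.5838  0.4025  1.379   0.0392  1.6068] tcp [ 0.6627 -0.0056  0.185 ] toolz [ 0.0116  0.0389 -0.9992] F [0.8 0.3 0.1]
[-0.0265  0.5843  0.3984  1.3739  0.0393  1.6068] tcp [ 0.6628 -0.0057  0.1831] toolz [ 0.0121  0.039  -0.9992] F [ 0.4  0.4 -0.9]
[-0.0265  0.585   0.3943  1.3688  0.0394  1.6067] tcp [ 0.6629 -0.0056  0.181 ] toolz [ 0.0123  0.039  -0.9992] F [-0.8  0.1 -0.6]
[-0.0265  0.5859  0.3901  1.3638  0.0394  1.6067] tcp [ 0.6629 -0.0056  0.1788] toolz [ 0.0122  0.0391 -0.9992] F [ 0.5 -0.2 -0.9]
[-0.0266  0.5866  0.3866  1.3582  0.0394  1.6066] tcp [ 0.6634 -0.0057  0.177 ] toolz [ 0.0136  0.0391 -0.9991] F [ 1.1 -0.5 -1.3]
[-0.0266  0.5869  0.3834  1.3531  0.0395  1.6066] tcp [ 0.664  -0.0057  0.1756] toolz [ 0.0153  0.0391 -0.9991] F [-0.2  0.2 -0.8]
```

Already past the bead-landing height with no force. I'll go on.

```bash
for i in 1 2 3 4 5; do python3 -m handwheel '[{"offset":[-0.1,-0.2,2],"turn":0},{"offset":[0,0,0],"turn":0}]' >/dev/null; python3 js.py; done
```

```text
[-0.0266  0.5859  0.3798  1.3488  0.0396  1.6066] tcp [ 0.6641 -0.0057  0.1749] toolz [ 0.017   0.0392 -0.9991] F [-0.2 -0.5  1.5]
[-0.0267  0.5845  0.3762  1.3447  0.0398  1.6066] tcp [ 0.6641 -0.0056  0.1744] toolz [ 0.0189  0.0393 -0.9991] F [-1.  -0.4  0.3]
[-0.0267  0.5831  0.3726  1.3408  0.0399  1.6066] tcp [ 0.664  -0.0056  0.1739] toolz [ 0.0205  0.0394 -0.999 ] F [-1.4  0.2  2. ]
[-0.0268  0.5817  0.3692  1.3369  0.0401  1.6066] tcp [ 0.664  -0.0056  0.1735] toolz [ 0.0223  0.0395 -0.999 ] F [-1.3  0.8  1.3]
[-0.0268  0.5804  0.3657  1.3332  0.0402  1.6065] tcp [ 0.664  -0.0056  0.1731] toolz [ 0.0239  0.0396 -0.9989] F [-1.9  1.1  2. ]
```

Contact at TCP z of about .175, so the clip is about 25 mm above home: both jaws on the tubes, not on a bead. I'll push harder.

```bash
for i in 1 2; do python3 -m handwheel '[{"offset":[-0.1,0,5],"turn":0}]' >/dev/null; python3 js.py; done;  python3 -m handwheel '[{"offset":[-0.2,0,8],"turn":0}]' >/dev/null; python3 js.py
```

```text
[-0.0267  0.5805  0.3589  1.3233  0.0403  1.6067] tcp [ 0.6647 -0.0055  0.1704] toolz [ 0.027   0.0396 -0.9989] F [-4.8 -0.6 15.8]
[-0.0266  0.5801  0.3521  1.3144  0.0406  1.6069] tcp [ 0.6651 -0.0054  0.1681] toolz [ 0.0295  0.0398 -0.9988] F [-6.6 -0.5 17.4]
[-0.0265  0.5806  0.3402  1.2999  0.041   1.6071] tcp [ 0.665  -0.0052  0.1632] toolz [ 0.0314  0.0402 -0.9987] F [-6.7  0.7 13. ]
```

```bash
for i in 1 2 3; do python3 -m handwheel '[{"offset":[-0.2,-1,5],"turn":0}]' >/dev/null; python3 js.py; done
```

```text
[-0.0263  0.5795  0.3281  1.2883  0.0411  1.6072] tcp [ 0.6639 -0.005   0.1594] toolz [ 0.032   0.0403 -0.9987] F [-1.9 -0.1  6.1]
[-0.0263  0.5796  0.3157  1.2748  0.041   1.6073] tcp [ 0.6632 -0.005   0.1546] toolz [ 0.0332  0.0401 -0.9986] F [ 1.  -0.4 -1.6]
[-0.0262  0.5804  0.3041  1.2601  0.0411  1.6073] tcp [ 0.6632 -0.0049  0.1497] toolz [ 0.0354  0.0402 -0.9986] F [-3.9  0.4 26.5]
```

The snap-through is felt, and now the crown is seated. I'll ease off.

```bash
python3 -m handwheel '[{"offset":[0,0,-0.5],"turn":0}]' >/dev/null; python3 js.py; python3 -m handwheel '[{"offset":[0,0,0],"turn":0}]' >/dev/null; python3 js.py;  python3 - <<'E'
from h import *
snap('side','pics/s4.png',crop=(270,110,350,210),scale=5.8)
E
```

```text
[-0.0262  0.5791  0.305   1.2614  0.0411  1.6073] tcp [ 0.6633 -0.0049  0.1509] toolz [ 0.0363  0.0401 -0.9985] F [-3.7 -0.3  4.3]
[-0.0262  0.5789  0.3047  1.2613  0.041   1.6074] tcp [ 0.6632 -0.0049  0.151 ] toolz [ 0.0364  0.0401 -0.9985] F [-1.   0.   3.2]
```

View pics/s4.png

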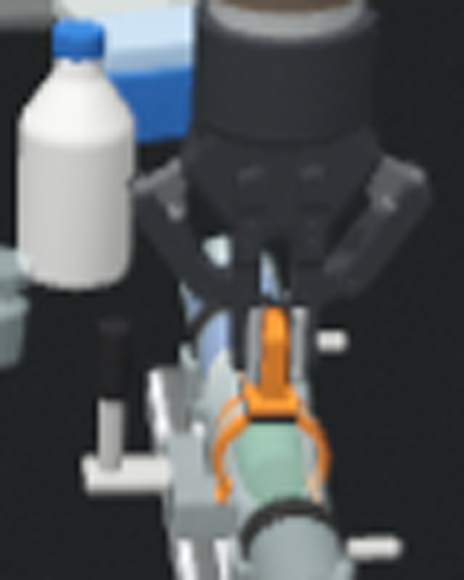

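The clip sits over the joint, with its large jaw on the socket side. I'll release and retreat straight up.

```bash
python3 -m handwheel '[{"offset":[0,0,0],"turn":0},{"offset":[0,0,0],"turn":0},{"offset":[0,0,0],"turn":0},{"offset":[0,0,0],"turn":0}]' 0.2 >/dev/null; python3 js.py; python3 -m handwheel '[{"offset":[0,0,-8],"turn":0},{"offset":[0,0,-15],"turn":0},{"offset":[0,0,-20],"turn":0},{"offset":[0,0,-25],"turn":0},{"offset":[0,0,-25],"turn":0},{"offset":[0,-30,-10],"turn":0},{"offset":[0,-40,0],"turn":0},{"offset":[0,-45,0],"turn":0},{"offset":[0,-45,0],"turn":0},{"offset":[0,-45,0],"turn":0},{"offset":[0,0,0],"turn":0},{"offset":[0,0,0],"turn":0}]' >/dev/null; python3 js.py
python3 - <<'E'
from fit import *
a=snap('top','pics/t5.png');b=snap('side','pics/s5.png')
m=mask(b,(290,140,345,220));mt=mask(a,(235,105,280,150));print((m>0).sum(),(mt>0).sum())
for V in([(b,m)],[(a,mt),(b,m)]):
  q=minimize(cost,[.664,-.004,.115,np.radians(86.5)],args=(V,),method='Nelder-Mead',options=dict(initial_simplex=np.array([[.664,-.004,.115,1.51]]*5)+np.vstack([np.zeros(4),np.diag([.004,.004,.003,.1])]),maxiter=120));print('fit',q.x.round(4),q.fun)
A=cv2.resize(a['color'][95:165,170:320,::-1],None,fx=4,fy=4,interpolation=cv2.INTER_CUBIC)
B=cv2.resize(b['color'][150:210,285:345,::-1],None,fx=5,fy=5,interpolation=cv2.INTER_CUBIC)
o=np.zeros((580,600,3),np.uint8);o[:280,:600]=A;o[280:580,:300]=B;cv2.imwrite('pics/c5.png',o)
E
```

```text
[-0.0262  0.583   0.3019  1.2588  0.0406  1.6073] tcp [ 0.6624 -0.005   0.1472] toolz [ 0.0319  0.0398 -0.9987] F [ 0.5  0.3 -0. ]
[-0.0194  0.1013 -0.1195  1.3172  0.0401  1.6145] tcp [0.447  0.0035 0.2491] toolz [ 0.0336  0.0395 -0.9987] F [0.6 0.5 0.2]
196 181
fit [ 0.6653 -0.0042  0.1181  1.4632] 0.6235494197679071
fit [ 0.6652 -0.0037  0.1171  1.4633] 0.8361308059135255
```

View pics/c5.png

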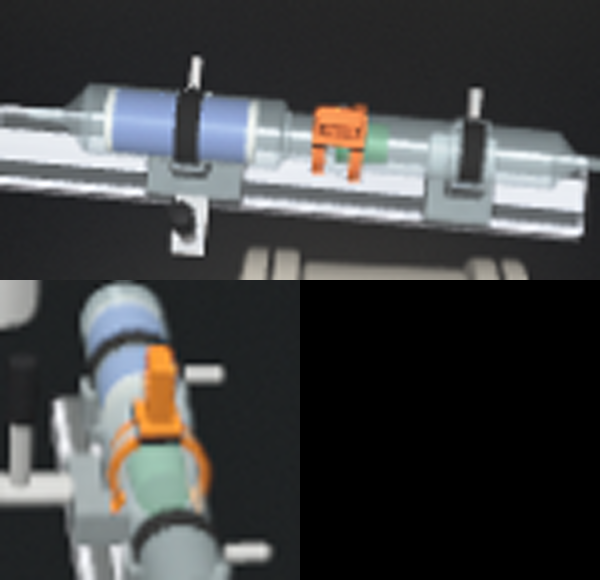

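```bash
python3 -c "
from rig import r
print(r.sign_off())"
```

```text
the job is handed in; nothing more can be done
None
```

I closed the joint, snapped the orange clip on, backed the gripper clear and handed the job in at about 18 s of robot time. No verdict was reported.

- **Joint:** I slid the drying tube about 16 mm home with shut fingers. The push took about 4 N of friction, then rose to about 13 N with no further travel. The beads show merged in the top picture.
- **Clip:** I gripped the tray clip by its tab, turned it so the large jaw faced the socket, and pushed it down.
    - It first touched about 25 mm above home, so it was on the tubes and not on a bead.
    - It peaked at about 17 N while the arms spread, then snapped through.
    - The crown stopped at about 26 N for one 0.1 s step. That is above a gentle seat but under the 30 N crack and 35 N fail limits, and I eased off at once.
- **Last checks:** After release the pictures show the clip upright over the beads, the handle side undisturbed and the arm clear.
    - **Position:** The final image fit puts the clip within about 2 mm across the tube and at the estimated bead plane along it, and about 0.05 rad off square.
    - **Height, where the checks disagree:** The image fit puts the clip 2–3 mm above the tube axis. A similar +2.5 mm offset showed while the clip was still in the gripper. The arm's own height reading (about 0.6 mm below the axis) and the hard stop both say fully down, so I trusted those. I did not press again to confirm.
    - **Not checked:** I did not re-measure the other objects' positions at the end; nothing suggested they were touched.

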